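Present a tool to the folding reader and hold the reader up

ROBOT

A 7-joint arm with a two-finger parallel gripper is mounted at the origin on the work surface. World frame = base frame: x ahead of the robot, y to its left, z up, the work surface at z = 0. Lengths are in mm, angles in rad, forces in N, time in s.
With the tool pointing down it reaches from about 400 to 925 mm from the base axis. Payload 4.1 kg.
Tool frame: the origin (TCP) lies on the front face of the gripper's body, between the roots of the fingers; the fingertips stand 73 mm ahead of it and the grasp point (between the pads) lies 54 mm ahead of it; z points along the fingers, y is the line along which they close (so a half turn about z gives the same grasp; the last joint's range is limited). The gripper opens to 85 mm and grips with 20 to 120 N. Pads are 22 mm wide; open, the fingers measure 114 mm over their backs; the gripper's body (76 mm by 85 mm) begins 54 mm behind the grasp point. The pads swing forward as they close: fully open they stand 13 mm farther back than shut.
Start: joints at [-1.434, 0.398, 0.045, 1.537, -0.019, 1.207, -0.051], TCP at [151.827, 632.045, 303.947] pointing down, gripper open.
Joint ranges: [-2.82, 2.82], [-0.49, 2.23], [-1.37, 1.46], [0, 2.46], [-1.36, 4.5], [0.23, 2], [-2.94, 2.94]. Speed limits (rad/s): [2.57, 2.57, 3.14, 3.14, 3.14, 3.14, 3.14].

INTERFACE

Orientations are given as a rotation vector (axis times angle).
In Python, from plant import status, vision, ctrl gives the robot as it stands.
- The arm moves only by the tool play_rows, never from a script. Its argument "motion" is a list of rows, each a list of 5 numbers: the shift along the tool's x, y, z each as a share of 300 mm, from -1 to 1, then the turn about the tool's z as a share of 360 degrees, from -1 to 1, then the opening, from 0 (shut) to 1 (fully open). In form: [[tx, ty, tz, turn, hand], ...]. A call has exactly 8 rows; each row shifts and turns the commanded pose from where the row before left it, along the tool's axes as they then stand; what a row does not reach is not made up. A row lasts 1/10 s, in which the tool goes at most 50 mm and 8.59 degrees, less where a joint would pass 70% of its speed; a pose out of reach is approached as far as the arm can. A call with a number of a shift or a turn outside -1 to 1 is refused whole. A call with a gripper value outside its range is refused whole. The fingers move at their own pace and stop on an object; "grip_force" is the grip in N (left out, the last holds). Time passes only in rows, so rows that do not move let the fingers close, or fill a call up. It gives the time, the measured TCP pose, the force, the opening and the grip force at its end, in the units of the state.
- status.get_obs(): the state, without advancing time (a new reading comes with each control period).
- vision.read_camera(name): name is "scene" or "top" or "wrist"; returns (picture, depth): 420x560x3 uint8, red, green, blue; 420x560 float32, mm along the optical axis (not along the pixel's ray), 0 where there is no reading.
- vision.get_calibration(name): a dict with "K" (3x3 intrinsics, pixels), "k1" (the pictures are not rectified: a ray, as slopes to the right and down, at radius r is drawn at 1 + k1 r^2 times it, then the intrinsics apply), "rvec" (rotation vector, rad) and "tvec" (3), from world to camera coordinates, as OpenCV has them; the wrist camera has in their place "mount" (4x4, takes a point from camera to tool coordinates, whose origin is the TCP and whose axes are the flange's). Camera axes: x right, y down, z forward; pixel columns grow to the right and rows downward; lengths in mm; the calibration is good to about 2 mm. A picture is of the moment at which its call begins: read the wrist's pose just before it. get_calibration takes no time and is no camera call.
- ctrl.hand_in(): hands the job in; it is judged then, once.
Trained networks look in the newest picture that a camera, given by its name, has taken for a name from the list of things; names that differ only in an ending like _2 or _b are one class to them, and where a whole thing is asked for, a point or a joint stands for the part that bears it (a point fixed in the world has none). Each returns a list of dicts, best first, with "score" (0 to 1); they miss things now and then, are a little off and sometimes report something else, mostly with a low value. They report only what shows in the picture. A call takes as long as a camera call. They do not tell look-alikes from the thing itself.
- vision.search_frame(camera, label): "at" ([x, y, z] in mm, in world coordinates, good to about 4 mm: the middle of the surface that is visible of it).
- vision.silhouettes(camera, label): "region" (420x560 bool, what is visible of it).
- vision.mark_of(camera, label): "at" ([x, y, z] in mm, in world coordinates, good to about 4 mm: a listed point, or the origin of a listed thing).
The state is a dict: "clock": time; "q": joint angles; "dq": joint speeds; "joint_efforts": joint torques, N m; "position": TCP position; "eef_rot": TCP orientation; "contact_force": force on the tool from outside, world axes, zero at the start; "torque": the same for the moment, N m; "grip_width": opening from 0.0 (shut) to 1.0 (fully open); "gripper_force": force on a finger pad.
Only numpy, scipy, OpenCV 4.12 (cv2) and the standard library are available. Lean on these libraries where they do the work, as an engineer would, in place of code of your own. Each camera call takes 0.05 s, during which the arm holds its last target. There are 200 camera calls.

TASK

Get the tool read at the blue reading stand: turn the tool holder in its round seat until its yellow tag faces the black reader block, and leave it standing there. Then flip the reader frame's spring-loaded kickstand over centre until it snaps all the way down, and after that raise the leaning frame by its orange top bar to upright and keep holding it there: it tips forward again by itself, so finish while still holding it, and leave the other things on the bench where they are.

Things in the scene. Friction and masses are not known exactly. Their poses are not given: they have to be found in the camera images.
- stand: Fixed blue reading stand, a plate 170 mm (x) by 325 mm (y, from -195 to +130 mm) and 12 mm thick. Origin on the bench surface (z = 0). In its axes: x points away from the robot at yaw 0, y to the left. The holder's round seat is at (0, -140); the grey reader frame is hinged along the stand's y at x = 0, z = 30 mm, its middle at y = +40 mm. A black rubber stop post, 78 mm high, stands at (-36, 40).
- holder_center (a point): Centre (half-way up) of the marked tool holder: a loose dark steel cylinder 48 mm in diameter, 100 mm high, about 0.5 kg, standing upright in the seat of the stand, its foot at z = 12 mm. Its own +x axis points out through the yellow tag (a strip 22 mm wide, 50 mm high on its side, with a small yellow bar on its top near the same edge); z is up.
- tag (a point): Middle of the yellow tag, on the holder's side, 24 mm from its axis and 50 mm above its foot.
- seat (a point): Centre of the round seat, on the stand's plate at z = 12 mm; axes as those of the stand. The seat's low aluminium rim is 54 mm inside, 10 mm high. The reader lies in the stand's +y direction from here: the tag must look along the seat's +y.
- seat_mark (a point): White mark on the plate, 50 mm from the seat's centre towards the reader (stand's +y), z = 12 mm.
- reader_window (a point): Red window of the black reader block (42 x 35 x 45 mm) fixed low on the frame's right post; looks along the stand's -y, towards the seat. In the stand's axes at (0, -43, 65) mm when the frame is upright.
- lean (a joint): Lean of the frame about its foot hinge (through (0, 40, 30) mm in the stand's axes, along the stand's y), rad: 0 = upright, positive = leaning towards the stand's -x (towards the robot). It rests on a stop at 0.42 at the start; another stop is at -0.14, past upright. Spring and weight tip it towards +0.42 (about 3 to 4 N at the top bar), also when upright.
- top_bar (a point): Middle of the orange round top bar of the frame: 16 mm in diameter, along the stand's y, 74 mm free between two posts of 14 mm (post centres 45 mm either side), 190 mm above the hinge along the frame. It moves on an arc about the hinge. Nothing in the frame's opening for 130 mm below the bar.
- leg (a joint): Turn of the kickstand leg about its pivot on the frame's left post, rad: 0 = folded up along the post (start), 2.55 = all the way down, swung over the far (+x) side. Over-centre spring: below about 1.2 it is pulled back to 0, beyond that it snaps on to 2.55 by itself. Takes 2 to 3 N at the pin. The leg's angle from vertical, towards the stand's +x, is the leg value minus the lean value.
- leg_pivot (a point): Pivot of the kickstand leg (axis along the stand's y), 85 mm up the frame from its hinge and at y = +102 mm in the stand's axes; it moves with the frame.
- leg_pin (a point): Red round pin on the kickstand leg, 12 mm in diameter, parallel to the stand's y, sticking out 57 mm to the left of the leg; this point is 42 mm out from the leg (y = +144 mm in the stand's axes) and 100 mm from the leg's pivot. The steel leg (10 mm thick) goes on 25 mm past the pin. It moves on an arc about the pivot.
- frame: The reader frame with all it carries: grey U of two 14 mm posts and the orange top bar. Origin on its hinge; z runs up the frame.
- spare: Bystander: second dark tool holder without tag, 48 mm in diameter, 100 mm high; origin under its foot.
- can: Bystander: closed can with blue label, 72 mm in diameter, 110 mm high; origin under its foot.
- carton: Bystander: white carton 70 x 90 x 60 mm; origin under its middle.
- jar: Bystander: small jar with black cap, 52 mm in diameter, 70 mm high; origin under its foot.
- redbin: Bystander: red open bin 150 x 110 x 65 mm; origin under its middle.
- wrench: Bystander: steel wrench 200 mm long lying flat; origin under its middle.
There are look-alikes about, which are no part of the job. Leave any green or turquoise look-alike of the part that bears holder_center alone.

How it is judged (in metres and radians):
On the way, in this order (a step that is already met when the one before it is completed fails the run):
1. the holder stands in its seat with the yellow tag facing the reader, kickstand still up (angle between the x axis of holder_center and the y axis of seat, either way round below 0.3 rad and horizontal distance between tag and seat_mark below 0.045 m and horizontal distance between holder_center and seat below 0.008 m and angle between holder_center's own z axis and vertical below 0.08 rad and height (world z) of holder_center below 0.068 m and value of joint leg below 1 rad), for 0.2 s.
2. the kickstand is all the way down, with the frame not yet raised (value of joint leg above 2.4 rad and value of joint lean above 0.2 rad), for 0.2 s.
3. the frame is held upright by the gripper (value of joint leg above 2.4 rad and value of joint lean between -0.08 and 0.08 rad and contact force between frame and the fingers above 1 N), for 0.3 s.
At the end, for the whole second after the job is handed in: The holder stands upright in its seat (within 8 mm) with the tag within 0.3 rad of facing the reader; the kickstand is down (above 2.4 rad); the frame is within 0.08 rad of upright, still, and the fingers bear on it with more than 1 N, through the last second (all of step 3 and angle between the x axis of holder_center and the y axis of seat, either way round below 0.3 rad and horizontal distance between tag and seat_mark below 0.045 m and horizontal distance between holder_center and seat below 0.008 m and angle between holder_center's own z axis and vertical below 0.08 rad and height (world z) of holder_center below 0.068 m and velocity of joint lean between -0.1 and 0.1 rad/s); the arm keeps its last pose, push and grip.
It fails at once if the tool holder is tipped (angle between holder_center's own z axis and vertical above 0.35 rad).
It fails at once if a bystander is shifted by more than 25 mm (distance of any of spare, can, carton, jar, redbin, wrench from where it was at the start of the episode above 0.025 m).
It also fails if it takes over 61 s, if anything falls off the work surface, if the arm or the gripper's body presses on something with over 40 N, if the wrist force passes 120 N, or if a joint passes its speed limit or range.

## Working session

There is one attempt and no reset: what is moved stays moved. The work goes in short steps, Python scripts to look and compute and a tool call to move; the robot and the scene stay as the last step left them, time stands still between calls to the robot, and variables do not carry over. Pictures are saved under pics/ and viewed, at most 10 in all, crops included, and the job is handed in when it is done.

Besides the shell and the picture viewer there is one more tool, called after "Emit:" by a JSON object that holds its "method" and its "body", one argument or row to a line. play_rows: Moves the arm, as the interface text tells. Shift numbers are shares of 300 mm and turn numbers shares of 360 degrees, none past 1 either way. Its arguments: {"type":"object","properties":{"motion":{"type":"array","items":{"type":"array","items":{"type":"number"}}},"grip_force":{"type":"number"}},"required":["motion"]}

```bash
mkdir -p pics; ls; cat > h.py <<'E'
import numpy as np, cv2
from scipy.spatial.transform import Rotation as R
from plant import status, vision, ctrl
def snap(cam,fn):
    im,d=vision.read_camera(cam); cv2.imwrite('pics/'+fn,im[:,:,::-1]); np.savez('pics/'+fn+'.npz',im=im,d=d); return im,d
def world(cam,u,v,dep,obs=None):
    c=vision.get_calibration(cam);K=np.array(c['K']);k1=c['k1']
    x=(u-K[0,2])/K[0,0];y=(v-K[1,2])/K[1,1];xd,yd=x,y
    for _ in range(20):
        r2=x*x+y*y; x=xd/(1+k1*r2); y=yd/(1+k1*r2)
    p=np.array([x*dep,y*dep,dep])
    if 'mount' in c:
        o=obs; M=np.array(c['mount']); t=M[:3,:3]@p+M[:3,3]
        return R.from_rotvec(o['eef_rot']).apply(t)+np.array(o['position'])
    return R.from_rotvec(np.ravel(c['rvec'])).inv().apply(p-np.ravel(c['tvec']))
E
python3 - <<'E'
from h import *
o=status.get_obs(); print({k:np.round(v,3) for k,v in o.items()}); print(R.from_rotvec(o['eef_rot']).as_matrix().round(3))
for cam in ('scene','top'):
    snap(cam,cam+'0.png')
    for l in ['stand','holder_center','tag','seat','seat_mark','reader_window','top_bar','leg_pivot','leg_pin']:
        print(cam,l,[(np.round(x['at']).tolist(),round(x['score'],2)) for x in vision.mark_of(cam,l)][:4])
print(status.get_obs()['clock'])
E
```

```text
pics
{'clock': np.float64(0.0), 'q': array([-1.434,  0.399,  0.045,  1.538, -0.019,  1.207, -0.051]), 'dq': array([-0.001, -0.001,  0.001,  0.001,  0.   ,  0.   , -0.   ]), 'joint_efforts': array([-0.0000e+00, -4.7513e+01,  1.3650e+00, -2.5423e+01,  1.2000e-02,
        1.0000e-02, -0.0000e+00]), 'position': array([151.733, 631.532, 302.862]), 'eef_rot': array([-3.69e-01, -3.12e+00,  3.00e-03]), 'contact_force': array([-0.397,  0.397,  0.879]), 'torque': array([ 0.032, -0.023, -0.045]), 'gripper_force': np.float64(0.0), 'grip_width': np.float64(1.002)}
[[-0.972  0.234 -0.   ]
 [ 0.234  0.972 -0.002]
 [-0.    -0.002 -1.   ]]
scene stand [([550.0, 74.0, -2.0], 0.94), ([475.0, 215.0, 198.0], 0.66)]
scene holder_center [([411.0, -66.0, 52.0], 0.81), ([549.0, -73.0, 60.0], 0.72), ([409.0, -171.0, 50.0], 0.69), ([515.0, -182.0, 48.0], 0.67)]
scene tag [([433.0, -171.0, 50.0], 0.94), ([574.0, -70.0, 62.0], 0.86), ([582.0, -187.0, 47.0], 0.84), ([493.0, -175.0, 50.0], 0.7)]
scene seat [([548.0, -69.0, 6.0], 0.63)]
scene seat_mark [([552.0, -23.0, 14.0], 0.71), ([480.0, 217.0, 199.0], 0.46)]
s
[... 163 characters left out ...]
], 0.16)]
scene leg_pin [([572.0, -68.0, 63.0], 0.63), ([480.0, 218.0, 201.0], 0.62)]
top stand []
top holder_center [([612.0, -187.0, 49.0], 0.82), ([407.0, -66.0, 49.0], 0.77), ([550.0, -70.0, 64.0], 0.67), ([517.0, -193.0, 52.0], 0.53)]
top tag [([385.0, -78.0, 50.0], 0.65), ([574.0, -70.0, 63.0], 0.57), ([435.0, -174.0, 48.0], 0.57), ([582.0, -189.0, 53.0], 0.54)]
top seat [([547.0, -71.0, 10.0], 0.74)]
top seat_mark [([546.0, -21.0, 12.0], 0.82), ([549.0, 75.0, -0.0], 0.29)]
top reader_window [([535.0, 31.0, 62.0], 0.74), ([476.0, 215.0, 198.0], 0.3)]
top top_bar [([477.0, 111.0, 200.0], 0.78)]
top leg_pivot [([515.0, 174.0, 101.0], 0.55)]
top leg_pin [([478.0, 216.0, 199.0], 0.66)]
1.0
```

View pics/scene0.png

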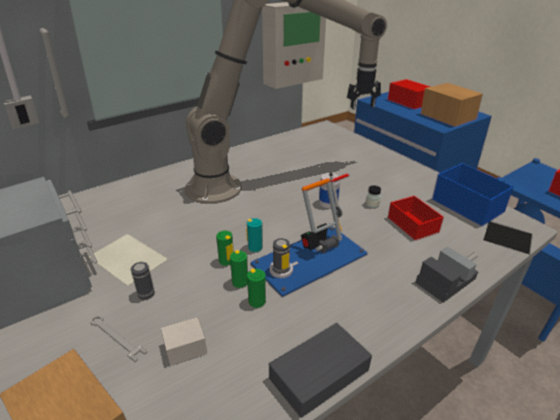

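View pics/top0.png

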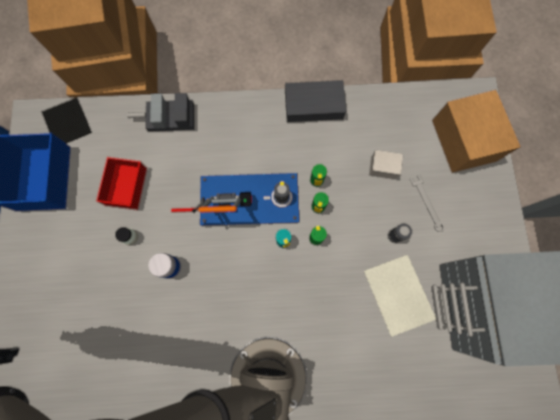

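```bash
python3 - <<'E'
from h import *
for l in ['spare','can','carton','jar','redbin','wrench']:
    for c in ('scene','top'): print(c,l,[(np.round(x['at']).tolist(),round(x['score'],2)) for x in vision.mark_of(c,l)][:2])
c=vision.get_calibration('top'); print(c)
z=np.load('pics/top0.png.npz'); s=np.load('pics/scene0.png.npz')
P=np.array(c['K'])@(R.from_rotvec(np.ravel(c['rvec'])).apply([548,-70,112])+np.ravel(c['tvec'])); u,v=(P[:2]/P[2]).astype(int); print(u,v)
c2=vision.get_calibration('scene')
P=np.array(c2['K'])@(R.from_rotvec(np.ravel(c2['rvec'])).apply([548,-70,80])+np.ravel(c2['tvec'])); u2,v2=(P[:2]/P[2]).astype(int); print(u2,v2)
a=cv2.resize(z['im'][v-50:v+50,u-50:u+50],(390,390)); b=cv2.resize(s['im'][v2-50:v2+50,u2-50:u2+50],(390,390))
cv2.imwrite('pics/crop.png',np.hstack([a,b])[:,:,::-1])
E
```

```text
scene spare [([407.0, -423.0, -2.0], 0.6)]
top spare [([404.0, -431.0, 1.0], 0.68)]
scene can [([343.0, 298.0, 2.0], 0.63)]
top can [([342.0, 296.0, 0.0], 0.96)]
scene carton [([637.0, -420.0, -2.0], 0.71)]
top carton [([634.0, -416.0, 1.0], 0.81)]
scene jar [([443.0, 425.0, 1.0], 0.74)]
top jar []
scene redbin [([615.0, 446.0, -3.0], 0.64)]
top redbin []
scene wrench [([506.0, -550.0, -0.0], 0.82)]
top wrench [([506.0, -543.0, -2.0], 0.83), ([613.0, 449.0, 1.0], 0.67)]
{'K': array([[378.89780368,   0.        , 279.52957624],
       [  0.        , 378.89780368, 207.23927263],
       [  0.        ,   0.        ,   1.        ]]), 'k1': 0.03308507981482296, 'rvec': array([ 2.04471811, -2.15353488,  0.24537917]), 'tvec': array([ -34.54833316,  509.13778957, 1135.63569403])}
281 189
280 251
```

View pics/crop.png

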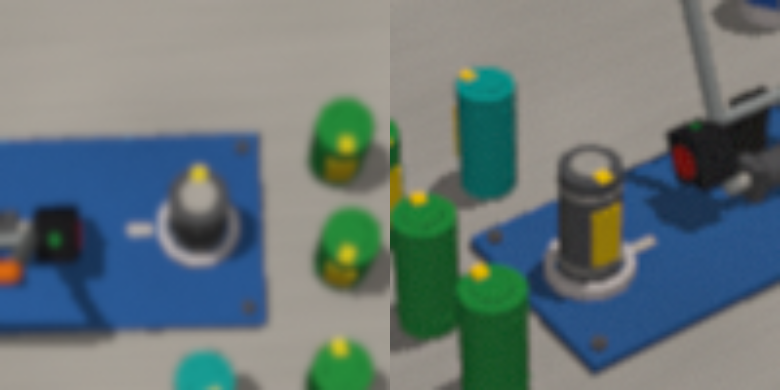

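The holder in the seat (scene pixel 281,255, dark steel, yellow tag facing +x) is the right one. The look-alikes are green at (225,248), (239,268) and (257,288) and turquoise at (255,235), and the spare is at (143,280). The crop confirms it: the dark cylinder stands in the rim with the white mark beside it. The tag needs a +90° turn seen from above.

```bash
cat >> h.py <<'E'
def plan(xyz,az,hand,o=None,n=None):
    """rows from the present pose to TCP xyz with tool x at azimuth az (deg)"""
    o=o or status.get_obs(); p=np.array(o['position']); x=R.from_rotvec(o['eef_rot']).as_matrix()[:,0]
    a=np.degrees(np.arctan2(x[1],x[0])); d=np.array(xyz,float)-p; da=(az-a+180)%360-180
    n=n or int(max(np.ceil(np.linalg.norm(d)/45),np.ceil(abs(da)/8.3),1)); n=max(n,1)
    print('from',p.round(1),'az',round(a,2),'rows',n)
    for i in range(n):
        b=np.radians(a+da*i/n); s=d/n
        print([round(float(v),3) for v in ((s[0]*np.cos(b)+s[1]*np.sin(b))/300,(s[0]*np.sin(b)-s[1]*np.cos(b))/300,-s[2]/300,-da/n/360)]+[hand])
E
python3 -c "
from h import *
plan([548,-70,310],90,1)"
```

```text
from [151.8 632.  303.9] az 166.5 rows 18
[-0.102, -0.109, -0.001, 0.012, 1]
[-0.11, -0.101, -0.001, 0.012, 1]
[-0.117, -0.093, -0.001, 0.012, 1]
[-0.123, -0.084, -0.001, 0.012, 1]
[-0.129, -0.075, -0.001, 0.012, 1]
[-0.134, -0.065, -0.001, 0.012, 1]
[-0.139, -0.055, -0.001, 0.012, 1]
[-0.143, -0.044, -0.001, 0.012, 1]
[-0.145, -0.034, -0.001, 0.012, 1]
[-0.148, -0.023, -0.001, 0.012, 1]
[-0.149, -0.012, -0.001, 0.012, 1]
[-0.149, -0.001, -0.001, 0.012, 1]
[-0.149, 0.01, -0.001, 0.012, 1]
[-0.148, 0.021, -0.001, 0.012, 1]
[-0.146, 0.032, -0.001, 0.012, 1]
[-0.143, 0.043, -0.001, 0.012, 1]
[-0.139, 0.053, -0.001, 0.012, 1]
[-0.135, 0.064, -0.001, 0.012, 1]
```

Emit:
{"method": "play_rows", "body": {
  "motion": [
    [-0.102, -0.109, -0.01, 0.012, 1],
    [-0.11, -0.101, -0.01, 0.012, 1],
    [-0.117, -0.093, -0.01, 0.012, 1],
    [-0.123, -0.084, 0, 0.012, 1],
    [-0.129, -0.075, 0, 0.012, 1],
    [-0.134, -0.065, 0, 0.012, 1],
    [-0.139, -0.055, 0, 0.012, 1],
    [-0.143, -0.044, 0, 0.012, 1]
  ]
}}

```text
clock: 2.4
position: [327.6, 317.7, 313.2]
eef_rot: [-1.284, -2.867, -0.002]
contact_force: [1.5, 0.0, 0.7]
grip_width: 1.002
gripper_force: 0.0
```

Emit:
{"method": "play_rows", "body": {
  "motion": [
    [-0.145, -0.034, 0, 0.012, 1],
    [-0.148, -0.023, 0, 0.012, 1],
    [-0.149, -0.012, 0, 0.012, 1],
    [-0.149, -0.001, 0, 0.012, 1],
    [-0.149, 0.01, 0, 0.012, 1],
    [-0.148, 0.021, 0, 0.012, 1],
    [-0.146, 0.032, 0, 0.012, 1],
    [-0.143, 0.043, 0, 0.012, 1]
  ]
}}

```text
clock: 3.2
position: [498.9, 3.0, 313.3]
eef_rot: [2.077, 2.357, 0.002]
contact_force: [1.7, 0.5, -0.7]
grip_width: 0.995
gripper_force: 0.0
```

```bash
python3 -c "
from h import *
plan([548,-70,230],90,1)"
```

```text
from [498.9   3.  313.3] az 97.22 rows 3
[-0.087, 0.044, 0.093, 0.007, 1]
[-0.085, 0.048, 0.093, 0.007, 1]
[-0.083, 0.051, 0.093, 0.007, 1]
```

Emit:
{"method": "play_rows", "body": {
  "motion": [
    [-0.087, 0.044, 0.04, 0.007, 1],
    [-0.085, 0.048, 0.08, 0.007, 1],
    [-0.083, 0.051, 0.1, 0.006, 1],
    [0, 0, 0.05, 0, 1],
    [0, 0, 0, 0, 1],
    [0, 0, 0, 0, 1],
    [0, 0, 0, 0, 1],
    [0, 0, 0, 0, 1]
  ]
}}

```text
clock: 4.0
position: [548.0, -67.1, 233.2]
eef_rot: [2.215, 2.226, 0.004]
contact_force: [-0.1, -0.3, 0.1]
grip_width: 1.001
gripper_force: 0.0
```

```bash
python3 - <<'E'
from h import *
o=status.get_obs(); im,d=snap('wrist','w1.png')
for l in ['holder_center','tag','seat','seat_mark']: print(l,[(np.round(x['at'],1).tolist(),round(x['score'],2)) for x in vision.mark_of('wrist',l)][:3])
plan([548,-70,134],90,1,o)
E
```

```text
holder_center [([513.6, -187.7, 53.0], 0.74), ([409.0, -63.8, 50.2], 0.74), ([409.8, -173.2, 54.7], 0.66)]
tag [([577.8, -189.6, 46.8], 0.97), ([578.3, -65.9, 59.8], 0.66), ([494.5, -180.5, 53.4], 0.62)]
seat []
seat_mark [([549.1, -18.9, 8.6], 0.6)]
from [548.  -67.1 233.2] az 90.27 rows 3
[-0.003, -0.0, 0.11, 0.0, 1]
[-0.003, -0.0, 0.11, 0.0, 1]
[-0.003, -0.0, 0.11, 0.0, 1]
```

View pics/w1.png

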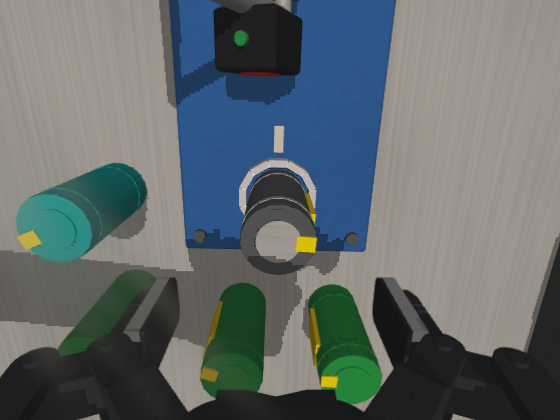

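The wrist view shows the dark holder with its top at (279,240), the yellow bar at (306,244) facing +x, the white mark at (279,138) and the reader at (258,40). I'll measure the top centre by depth.

```bash
python3 - <<'E'
from h import *
o=dict(position=[548,-67.1,233.2],eef_rot=status.get_obs()['eef_rot']); d=np.load('pics/w1.png.npz')['d']
vv,uu=np.mgrid[160:290:2,225:335:2]; P=np.array([world('wrist',u,v,d[v,u],o) for u,v in zip(uu.ravel(),vv.ravel())])
T=P[abs(P[:,2]-112)<5]; c,r=cv2.minEnclosingCircle(T[:,:2].astype(np.float32)); print('top',c,r,T[:,2].mean())
S=P[abs(P[:,2]-22)<3]; c,r=cv2.minEnclosingCircle(S[:,:2].astype(np.float32)); print('rim',c,r,len(S))
for u,v in [(279,138),(306,244),(279,128),(279,150)]: print(world('wrist',u,v,d[v,u],o).round(1))
E
```

```text
Traceback (most recent call last):
  File "h.py", line 7, in world
    c=vision.get_calibration(cam);K=np.array(c['K']);k1=c['k1']
ValueError: time passes only in moves, steps and waits
```

```bash
sed -i 's/^    c=vision.get_calibration(cam);/    c=cal(cam);/' h.py; cat >> h.py <<'E'
import functools
cal=functools.lru_cache(lambda c: vision.get_calibration(c))
E
python3 - <<'E'
from h import *
o=dict(position=[548,-67.1,233.2],eef_rot=status.get_obs()['eef_rot']); d=np.load('pics/w1.png.npz')['d']
vv,uu=np.mgrid[160:290:2,225:335:2]; P=np.array([world('wrist',u,v,d[v,u],o) for u,v in zip(uu.ravel(),vv.ravel())])
T=P[abs(P[:,2]-112)<5]; c,r=cv2.minEnclosingCircle(T[:,:2].astype(np.float32)); print('top',c,r,T[:,2].mean())
S=P[abs(P[:,2]-22)<3]; c,r=cv2.minEnclosingCircle(S[:,:2].astype(np.float32)); print('rim',c,r,len(S))
for u,v in [(279,138),(306,244),(279,128),(279,150)]: print(world('wrist',u,v,d[v,u],o).round(1))
print(status.get_obs()['clock'])
E
```

```text
top (550.1689453125, -69.42073059082031) 23.81526756286621 112.07901757767388
rim (549.897705078125, -69.27484130859375) 33.706787109375 257
[551.6 -20.   13.8]
[567.2 -70.9 113.6]
[551.6 -12.1  11.2]
[551.7 -30.3  11.5]
4.25
```

Emit:
{"method": "play_rows", "body": {
  "motion": [
    [-0.008, 0.007, 0.11, 0, 1],
    [0, 0, 0.11, 0, 1],
    [0, 0, 0.11, 0, 1],
    [0, 0, 0, 0, 1],
    [0, 0, 0, 0, 1],
    [0, 0, 0, 0, 0.45],
    [0, 0, 0, 0, 0.45],
    [0, 0, 0, 0, 0.45]
  ],
  "grip_force": 40
}}

```text
clock: 5.05
position: [550.3, -70.5, 134.5]
eef_rot: [2.217, 2.224, 0.003]
contact_force: [-1.6, -0.2, 5.9]
grip_width: 0.556
gripper_force: 40.2
```

Emit:
{"method": "play_rows", "body": {
  "motion": [
    [0, 0, 0, 0, 0.45],
    [0, 0, 0, 0, 0.45],
    [0, 0, 0, -0.015, 0.45],
    [0, 0, 0, -0.02, 0.45],
    [0, 0, 0, -0.02, 0.45],
    [0, 0, 0, -0.02, 0.45],
    [0, 0, 0, -0.02, 0.45],
    [0, 0, 0, -0.02, 0.45]
  ]
}}

```text
clock: 5.85
position: [551.9, -70.5, 134.6]
eef_rot: [1.279, 2.863, 0.004]
contact_force: [2.6, 0.5, -0.3]
grip_width: 0.551
gripper_force: 40.9
```

Emit:
{"method": "play_rows", "body": {
  "motion": [
    [0, 0, 0, -0.02, 0.45],
    [0, 0, 0, -0.02, 0.45],
    [0, 0, 0, -0.02, 0.45],
    [0, 0, 0, -0.02, 0.45],
    [0, 0, 0, -0.02, 0.45],
    [0, 0, 0, -0.02, 0.45],
    [0, 0, 0, -0.02, 0.45],
    [0, 0, 0, 0, 0.45]
  ]
}}

```text
clock: 6.65
position: [551.5, -69.7, 134.6]
eef_rot: [-0.054, 3.136, 0.002]
contact_force: [1.2, 1.4, 3.0]
grip_width: 0.555
gripper_force: 41.3
```

Emit:
{"method": "play_rows", "body": {
  "motion": [
    [0, 0, 0, 0, 0.45],
    [0, 0, 0, 0, 0.45],
    [0, 0, 0, 0, 1],
    [0, 0, 0, 0, 1],
    [0, 0, 0, 0, 1],
    [0, 0, 0, 0, 1],
    [0, 0, -0.1, 0, 1],
    [0, 0, -0.15, 0, 1]
  ]
}}

```text
clock: 7.45
position: [547.3, -70.2, 205.8]
eef_rot: [0.053, -3.133, 0.0]
contact_force: [1.3, 0.7, 0.6]
grip_width: 1.0
gripper_force: 0.0
```

Emit:
{"method": "play_rows", "body": {
  "motion": [
    [0, 0, -0.1, 0, 1],
    [0, 0, 0, 0, 1],
    [0, 0, 0, 0, 1],
    [0, 0, 0, 0, 1],
    [0, 0, 0, 0, 1],
    [0, 0, 0, 0, 1],
    [0, 0, 0, 0, 1],
    [0, 0, 0, 0, 1]
  ]
}}

```text
clock: 8.25
position: [549.5, -70.4, 237.5]
eef_rot: [0.054, -3.14, -0.0]
contact_force: [0.2, 0.1, 0.1]
grip_width: 0.995
gripper_force: 0.0
```

```bash
python3 - <<'E'
from h import *
o=status.get_obs(); im,d=snap('wrist','w2.png'); s,_=snap('scene','s2.png')
cv2.imwrite('pics/c2.png',cv2.resize(s[160:300,210:410],(800,560))[:,:,::-1])
for c in ('wrist','scene'):
  for l in ['tag','leg_pin','leg_pivot','top_bar']: print(c,l,[(np.round(x['at'],1).tolist(),round(x['score'],2)) for x in vision.mark_of(c,l)][:3])
vv,uu=np.mgrid[150:330:2,200:360:2]; P=np.array([world('wrist',u,v,d[v,u],o) for u,v in zip(uu.ravel(),vv.ravel())])
col=im[vv.ravel(),uu.ravel()].astype(int)
m=abs(P[:,2]-112)<5;T=P[m]; c,r=cv2.minEnclosingCircle(T[:,:2].astype(np.float32)); print('top',c,r)
y=m&(col[:,0]>150)&(col[:,2]<90); print('bar',P[y].mean(0),y.sum())
plan([400,220,320],180,0,o)
E
```

```text
wrist tag [([582.2, -190.2, 47.0], 0.93), ([494.6, -184.4, 50.1], 0.85), ([431.3, -171.4, 53.8], 0.76)]
wrist leg_pin []
wrist leg_pivot []
wrist top_bar []
scene tag [([583.3, -186.5, 50.3], 0.91), ([550.8, -44.2, 63.2], 0.9), ([494.8, -180.2, 49.6], 0.86)]
scene leg_pin [([478.3, 216.8, 200.7], 0.58)]
scene leg_pivot [([519.4, 169.4, 107.3], 0.52)]
scene top_bar [([473.5, 114.6, 202.4], 0.86)]
top (551.2684326171875, -71.02469635009766) 23.940433502197266
bar [552.4155703  -54.0139048  113.29093425] 69
from [549.5 -70.4 237.5] az -178.03 rows 8
[0.058, 0.123, -0.034, 0.001, 0]
[0.059, 0.123, -0.034, 0.001, 0]
[0.059, 0.123, -0.034, 0.001, 0]
[0.06, 0.122, -0.034, 0.001, 0]
[0.06, 0.122, -0.034, 0.001, 0]
[0.061, 0.122, -0.034, 0.001, 0]
[0.061, 0.122, -0.034, 0.001, 0]
[0.062, 0.121, -0.034, 0.001, 0]
```

View pics/c2.png

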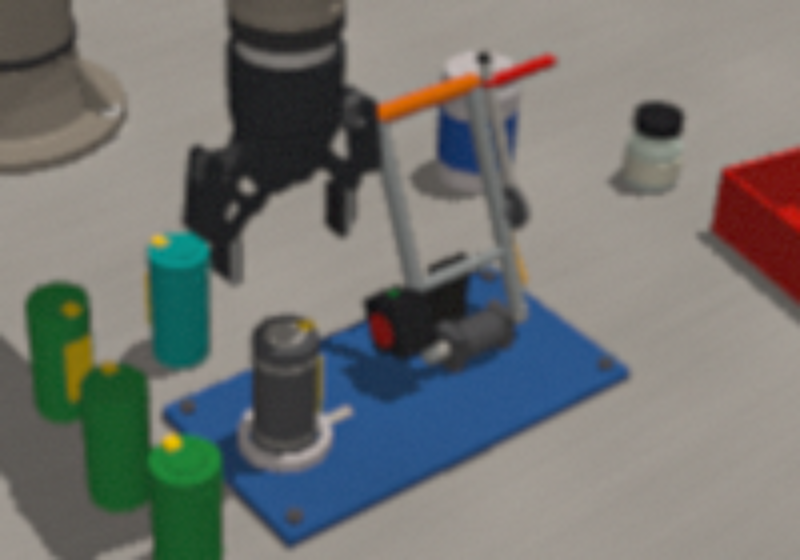

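The tag now faces the reader: the top bar direction is about 86° and the centre is about 2 mm off. Next is the kickstand pin at about (478, 217, 200).

Emit:
{"method": "play_rows", "body": {
  "motion": [
    [0, 0, -0.14, 0, 0],
    [0, 0, -0.14, 0, 0],
    [0.059, 0.123, 0, 0.001, 0],
    [0.059, 0.123, 0, 0.001, 0],
    [0.06, 0.122, 0, 0.001, 0],
    [0.06, 0.122, 0, 0.001, 0],
    [0.061, 0.122, 0, 0.001, 0],
    [0.061, 0.122, 0, 0.001, 0]
  ]
}}

```text
clock: 9.55
position: [436.5, 149.0, 322.2]
eef_rot: [0.006, 3.141, 0.001]
contact_force: [0.9, 0.1, -0.1]
grip_width: 0.001
gripper_force: 0.0
```

Emit:
{"method": "play_rows", "body": {
  "motion": [
    [0.06, 0.122, 0, 0, 0],
    [0.06, 0.122, 0, 0, 0],
    [0, 0, 0, 0, 0],
    [0, 0, 0, 0, 0],
    [0, 0, 0, 0, 0],
    [0, 0, 0, 0, 0],
    [0, 0, 0, 0, 0],
    [0, 0, 0, 0, 0]
  ]
}}

```text
clock: 10.35
position: [402.1, 220.4, 321.9]
eef_rot: [-0.008, -3.142, -0.0]
contact_force: [0.2, -0.0, 0.3]
grip_width: -0.004
gripper_force: 0.0
```

```bash
python3 - <<'E'
from h import *
o=status.get_obs(); im,d=snap('wrist','w3.png')
for l in ['leg_pin','leg_pivot','top_bar']: print(l,[(np.round(x['at'],1).tolist(),round(x['score'],2)) for x in vision.mark_of('wrist',l)][:3])
plan([435,217,254],180,0,o)
E
```

```text
leg_pin []
leg_pivot [([520.9, 173.6, 112.1], 0.98)]
top_bar [([477.9, 116.1, 204.4], 0.96)]
from [402.1 220.4 321.9] az 179.72 rows 2
[-0.055, -0.005, 0.113, -0.0, 0]
[-0.055, -0.005, 0.113, -0.0, 0]
```

View pics/w3.png

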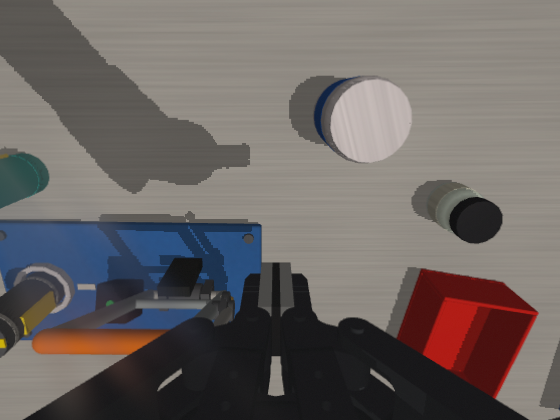

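Emit:
{"method": "play_rows", "body": {
  "motion": [
    [-0.055, -0.005, 0.113, 0, 0],
    [-0.055, -0.005, 0.113, 0, 0],
    [0, 0, 0, 0, 0],
    [-0.04, 0, 0, 0, 0],
    [-0.04, 0, -0.005, 0, 0],
    [-0.04, 0, -0.01, 0, 0],
    [-0.04, 0, -0.01, 0, 0],
    [-0.04, 0, -0.005, 0, 0]
  ]
}}

```text
clock: 11.35
position: [496.0, 218.1, 264.4]
eef_rot: [0.005, 3.14, 0.002]
contact_force: [-3.0, -0.5, 1.6]
grip_width: 0.002
gripper_force: 1.2
```

Emit:
{"method": "play_rows", "body": {
  "motion": [
    [-0.04, 0, 0, 0, 0],
    [-0.04, 0, 0.005, 0, 0],
    [-0.04, 0, 0.01, 0, 0],
    [-0.04, 0, 0.015, 0, 0],
    [-0.04, 0, 0.025, 0, 0],
    [-0.04, 0, 0.03, 0, 0],
    [-0.04, 0, 0.035, 0, 0],
    [-0.03, 0, 0.035, 0, 0]
  ]
}}

```text
clock: 12.15
position: [588.8, 217.2, 215.2]
eef_rot: [-0.006, -3.142, 0.0]
contact_force: [-0.7, -0.9, 0.2]
grip_width: 0.002
gripper_force: 0.0
```

```bash
python3 - <<'E'
from h import *
s,_=snap('scene','s4.png')
cv2.imwrite('pics/c4.png',cv2.resize(s[160:300,210:410],(800,560))[:,:,::-1])
for l in ['leg_pin','top_bar']: print(l,[(np.round(x['at'],1).tolist(),round(x['score'],2)) for x in vision.mark_of('scene',l)][:3])
E
```

```text
leg_pin [([607.6, 213.5, 157.3], 0.54)]
top_bar [([475.6, 112.1, 203.4], 0.7)]
```

View pics/c4.png

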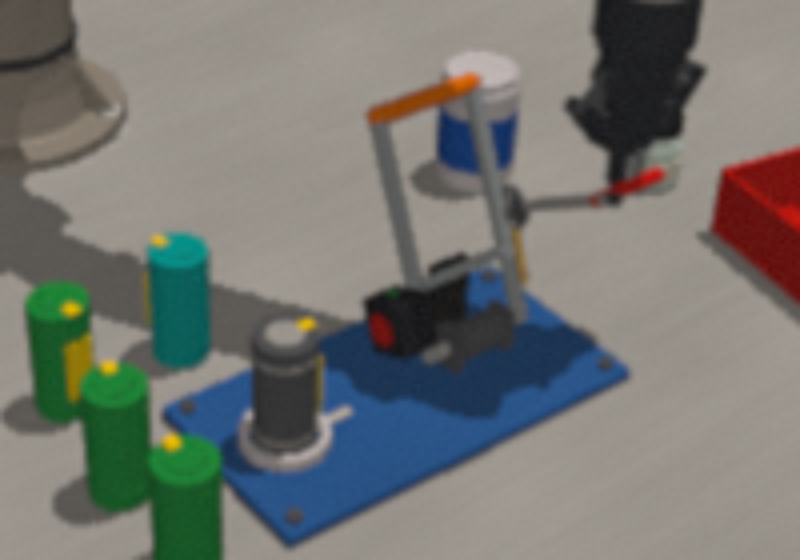

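The leg is about 1.5 rad over (pin at crop pixel 640,183), past centre. I'll push a little further and wait, then check that it snapped.

Emit:
{"method": "play_rows", "body": {
  "motion": [
    [-0.03, 0, 0.04, 0, 0],
    [0, 0, 0, 0, 0],
    [0, 0, 0, 0, 0],
    [0, 0, 0, 0, 0],
    [0, 0, 0, 0, 0],
    [0, 0, 0, 0, 0],
    [0, 0, 0, 0, 0],
    [0, 0, 0, 0, 0]
  ]
}}

```text
clock: 13.1
position: [596.7, 217.5, 204.8]
eef_rot: [0.005, 3.141, 0.0]
contact_force: [-1.0, 0.3, 0.6]
grip_width: -0.0
gripper_force: 0.0
```

```bash
python3 - <<'E'
from h import *
snap('scene','s5.png')
for l in ['leg_pin','top_bar','leg_pivot']: print(l,[(np.round(x['at'],1).tolist(),round(x['score'],2)) for x in vision.mark_of('scene',l)][:3])
print(status.get_obs()['position'],status.get_obs()['contact_force'])
E
```

```text
leg_pin [([604.9, 212.2, 54.1], 0.55)]
top_bar [([474.7, 112.1, 202.2], 0.8)]
leg_pivot [([520.4, 170.4, 106.8], 0.78), ([439.9, 423.2, -2.5], 0.71)]
[596.70707599 217.42036559 204.61763096] [-0.62484781  0.44881492 -0.08941079]
```

The pin is at z≈54, so the leg angle from vertical is about 2.13 rad and the leg value is 2.55. The kickstand is fully down and the lean is unchanged. Now the top bar.

```bash
python3 - <<'E'
from h import *
o=dict(status.get_obs()); o['position']=np.array(o['position'])+[0,0,125]
plan([475,112.5,310],90,0.7,o)
E
```

```text
from [596.7 217.4 329.6] az 179.81 rows 11
[0.037, -0.032, 0.006, 0.023, 0.7]
[0.032, -0.037, 0.006, 0.023, 0.7]
[0.026, -0.041, 0.006, 0.023, 0.7]
[0.02, -0.044, 0.006, 0.023, 0.7]
[0.014, -0.047, 0.006, 0.023, 0.7]
[0.007, -0.048, 0.006, 0.023, 0.7]
[0.0, -0.049, 0.006, 0.023, 0.7]
[-0.007, -0.048, 0.006, 0.023, 0.7]
[-0.014, -0.047, 0.006, 0.023, 0.7]
[-0.02, -0.044, 0.006, 0.023, 0.7]
[-0.026, -0.041, 0.006, 0.023, 0.7]
```

Emit:
{"method": "play_rows", "body": {
  "motion": [
    [0, 0, -0.14, 0, 0],
    [0, 0, -0.14, 0, 0],
    [0, 0, -0.14, 0, 0],
    [0.037, -0.032, 0, 0.023, 0.7],
    [0.032, -0.037, 0, 0.023, 0.7],
    [0.026, -0.041, 0, 0.023, 0.7],
    [0.02, -0.044, 0, 0.023, 0.7],
    [0.014, -0.047, 0, 0.023, 0.7]
  ]
}}

```text
clock: 14.1
position: [540.7, 169.4, 330.7]
eef_rot: [1.124, 2.934, 0.0]
contact_force: [-0.2, -0.5, -0.1]
grip_width: 0.699
gripper_force: 0.0
```

Emit:
{"method": "play_rows", "body": {
  "motion": [
    [0.007, -0.048, 0, 0.023, 0.7],
    [0, -0.049, 0, 0.023, 0.7],
    [-0.007, -0.048, 0, 0.023, 0.7],
    [-0.014, -0.047, 0, 0.023, 0.7],
    [-0.02, -0.044, 0, 0.023, 0.7],
    [-0.026, -0.041, 0, 0.023, 0.7],
    [0, 0, 0, 0, 0.7],
    [0, 0, 0, 0, 0.7]
  ]
}}

```text
clock: 14.9
position: [474.3, 114.0, 330.9]
eef_rot: [2.242, 2.2, 0.002]
contact_force: [0.3, 1.0, 0.1]
grip_width: 0.699
gripper_force: 0.0
```

```bash
python3 - <<'E'
from h import *
o=status.get_obs(); snap('wrist','w6.png')
for l in ['top_bar']: print(l,[(np.round(x['at'],1).tolist(),round(x['score'],2)) for x in vision.mark_of('wrist',l)][:3])
plan([475.5,112.5,257],90,0.7,o)
E
```

```text
top_bar [([479.0, 116.1, 203.4], 0.94)]
from [474.3 114.  330.9] az 88.91 rows 2
[-0.002, 0.002, 0.123, -0.002, 0.7]
[-0.002, 0.002, 0.123, -0.002, 0.7]
```

View pics/w6.png

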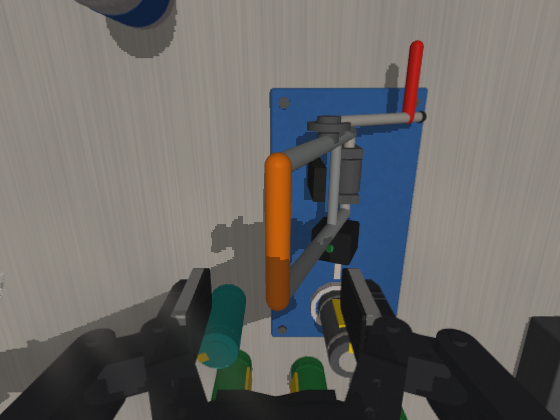

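The bar (277,230) is centred between the fingers, the kickstand is down, and the holder is in place. Descend and grip.

Emit:
{"method": "play_rows", "body": {
  "motion": [
    [0, 0.006, 0.1, 0, 0.7],
    [0, 0, 0.1, 0, 0.7],
    [0, 0, 0.045, 0, 0.7],
    [0, 0, 0, 0, 0.1],
    [0, 0, 0, 0, 0.1],
    [0, 0, 0, 0, 0.1],
    [0, 0, 0, 0, 0.1],
    [0, 0, 0, 0, 0.1]
  ],
  "grip_force": 30
}}

```text
clock: 15.8
position: [475.8, 114.0, 258.0]
eef_rot: [-2.245, -2.197, -0.001]
contact_force: [-3.0, 0.8, 4.6]
grip_width: 0.174
gripper_force: 29.9
```

Emit:
{"method": "play_rows", "body": {
  "motion": [
    [0, 0.041, -0.016, 0, 0.1],
    [0, 0.042, -0.014, 0, 0.1],
    [0, 0.043, -0.011, 0, 0.1],
    [0, 0.044, -0.008, 0, 0.1],
    [0, 0.044, -0.005, 0, 0.1],
    [0, 0.044, -0.001, 0, 0.1],
    [0, 0, 0, 0, 0.1],
    [0, 0, 0, 0, 0.1]
  ]
}}

```text
clock: 16.6
position: [553.0, 112.4, 274.1]
eef_rot: [-2.245, -2.197, -0.001]
contact_force: [-3.6, 1.7, 4.9]
grip_width: 0.172
gripper_force: 31.5
```

Emit:
{"method": "play_rows", "body": {
  "motion": [
    [0, 0, 0, 0, 0.1],
    [0, 0, 0, 0, 0.1],
    [0, 0, 0, 0, 0.1],
    [0, 0, 0, 0, 0.1],
    [0, 0, 0, 0, 0.1],
    [0, 0, 0, 0, 0.1],
    [0, 0, 0, 0, 0.1],
    [0, 0, 0, 0, 0.1]
  ]
}}

```text
clock: 17.4
position: [552.9, 112.4, 274.1]
eef_rot: [-2.245, -2.197, -0.002]
contact_force: [-4.4, 1.4, 6.3]
grip_width: 0.171
gripper_force: 31.6
```

```bash
python3 - <<'E'
from h import *
s,_=snap('scene','s7.png'); snap('top','t7.png')
cv2.imwrite('pics/c7.png',cv2.resize(s[140:300,200:410],(780,594))[:,:,::-1])
for c in ('scene','top'):
  for l in ['top_bar','leg_pin','leg_pivot','reader_window','stand','tag','seat','seat_mark','holder_center']: print(c,l,[(np.round(x['at'],1).tolist(),round(x['score'],2)) for x in vision.mark_of(c,l)][:4])
o=status.get_obs();print({k:np.round(o[k],2) for k in('position','contact_force','gripper_force','grip_width','clock')})
E
```

```text
scene top_bar [([550.7, 111.0, 219.5], 0.93), ([405.4, -424.1, 0.6], 0.45)]
scene leg_pin [([610.0, 213.4, 31.4], 0.73)]
scene leg_pivot [([507.2, -547.8, 0.7], 0.56), ([550.3, 169.3, 115.7], 0.53)]
scene reader_window [([549.4, 31.8, 64.1], 0.78), ([550.7, 115.6, 32.5], 0.45)]
scene stand [([552.9, 112.4, 219.2], 0.35)]
scene tag [([582.2, -188.0, 49.8], 0.97), ([554.0, -47.8, 63.0], 0.91), ([493.4, -177.3, 50.6], 0.89), ([386.4, -74.6, 50.8], 0.86)]
scene seat [([552.4, -68.8, 11.7], 0.92)]
scene seat_mark [([553.9, -26.5, 11.5], 0.87)]
scene holder_center [([516.3, -187.0, 47.7], 0.95), ([550.8, -73.8, 59.8], 0.92), ([408.3, -65.4, 52.5], 0.83), ([413.0, -174.2, 48.8], 0.77)]
top top_bar [([553.8, 106.9, 214.7], 0.78), ([507.2, -545.5, -3.9], 0.17)]
top leg_pin []
top leg_pivot []
top reader_window [([548.9, 28.1, 65.5], 0.77)]
top stand [([547.2, 75.3, 2.3], 0.69), ([556.6, 111.5, 33.1], 0.29)]
top tag [([551.8, -47.3, 66.7], 0.85), ([579.7, -186.9, 50.8], 0.74), ([436.7, -170.6, 46.5], 0.74), ([492.8, -175.6, 51.6], 0.69)]
top seat [([549.7, -64.6, 11.5], 0.64)]
top seat_mark [([549.6, -21.6, 10.2], 0.91)]
top holder_center [([515.6, -191.1, 51.8], 0.86), ([610.3, -186.4, 47.6], 0.78), ([408.8, -174.7, 51.8], 0.78), ([552.6, -71.5, 63.7], 0.5)]
{'position': array([552.93, 112.43, 274.07]), 'contact_force': array([-3.9 ,  1.53,  5.84]), 'gripper_force': np.float64(31.55), 'grip_width': np.float64(0.17), 'clock': np.float64(18.4)}
```

View pics/c7.png

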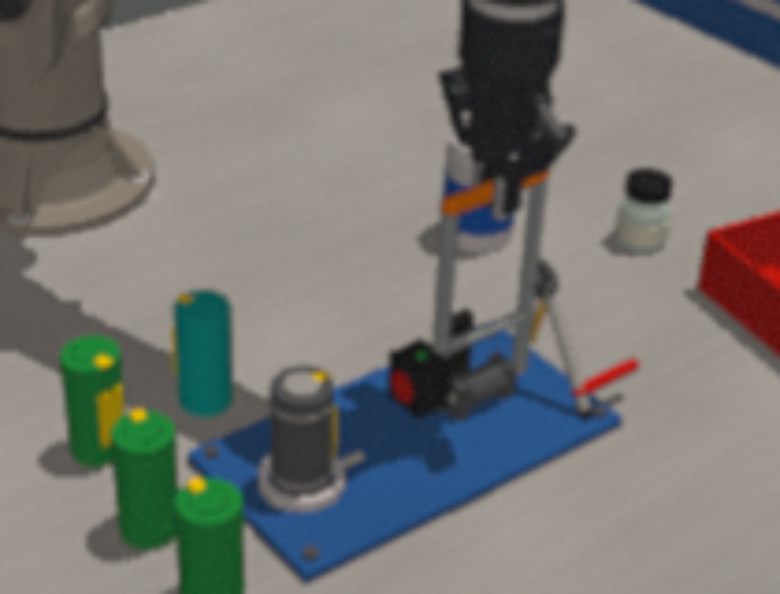

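The frame is upright: the bar is at x≈553 and z≈220 against a hinge x of about 552, within the ±15 mm allowed. The leg angle is about 2.53 rad, the tag faces the reader, and the grip is 31 N, so I'm handing in.

```bash
python3 -c "
from plant import ctrl
print(ctrl.hand_in())"
```

```text
the job is handed in; nothing more can be done
None
```

I handed the job in at about 18 s: the tag faces the reader, the kickstand is snapped down (about 2.5 rad), and the gripper is holding the frame upright by its orange bar at about 31 N; the hand-in call returned no verdict.

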